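Stopper two flasks and secure them in a transport carrier

ROBOT

A 6-joint arm with a two-finger parallel gripper is mounted at the origin on a cart in front of the work surface, level with it; the furniture and walls round the work are solid. World frame = base frame: x ahead of the robot, y to its left, z up, the work surface at z = 0. Lengths are in m, angles in rad, forces in N, time in s.
With the tool pointing down it reaches from about 0.25 to 0.775 m from the base axis. Payload 4 kg.
Tool frame: the origin (TCP) lies at the very end of the fingers, on their centre line; the grasp point (between the pads) lies 19 mm behind it; x points along the fingers, y is the direction in which the jaws open and shut, and the axes are right-handed (so a half turn about x gives the same grasp; the last joint's range is limited). The gripper opens to 94 mm and grips with 3 to 60 N. Pads are 16 mm wide; open, the fingers measure 119 mm over their backs; the gripper's body (75 mm by 177 mm) begins 78 mm behind the grasp point.
Start: joints at [1.153, 0.087, 1.371, -0, 1.684, -0.103], TCP at [0.17, 0.523, 0.206] pointing down, gripper open.
Joint ranges: [-3.1, 3.1], [-0.76, 2.03], [0.27, 2.55], [-1.08, 4.22], [0.17, 2.65], [-2.57, 2.57]. Speed limits (rad/s): [2.79, 2.79, 3.14, 3.14, 3.14, 3.14].

INTERFACE

Orientations are given as [roll, pitch, yaw] about the fixed x, y, z axes, in that order (R = Rz(yaw) Ry(pitch) Rx(roll)).
In Python, from bench import robot gives the robot as it stands.
- The arm moves only by the tool carry_out, never from a script. Its argument "targets" is a list of rows, each a list of 5 numbers: the closure, from 0 (fully open) to 1 (shut), then the shift along the tool's x, y, z in cm, then the turn about the tool's x in degrees. In form: [[fingers, tx, ty, tz, turn], ...]. A call has 1 to 20 rows; each row shifts and turns the commanded pose from where the row before left it, along the tool's axes as they then stand; what a row does not reach is not made up. A row lasts 1/10 s, in which the tool goes at most 50 mm and 8.59 degrees, less where a joint would pass 70% of its speed; a pose out of reach is approached as far as the arm can. A call is refused whole if a number of a shift passes 5 or a number of a turn 8.59, either way. A call with a gripper value outside its range is refused whole. The fingers move at their own pace and stop on an object; the grip force is fixed at half the most. Time passes only in rows, so rows that do not move let the fingers close. It gives the time, the measured TCP pose, the force and the opening at its end, in the units of the state.
- robot.get_obs(): the state, without advancing time (a new reading comes with each control period).
- robot.snapshot(name): name is "scene" or "side" or "wrist"; returns a dict with "image" (400x640x3 uint8, red, green, blue), "camera_matrix" (3x3 intrinsics, pixels), "pose" (4x4, takes a point from camera to world coordinates). Camera axes: x right, y up, looking along -z (the intrinsics and any distortion apply to the point x, -y, -z); pixel columns grow to the right and rows downward; lengths in m; the calibration is good to about 2 mm. A picture is of the moment at which its call begins. There is no depth.
- robot.close_job(): hands the job in, once; it reports no verdict.
The state is a dict: "time": time; "joint_positions": joint angles; "qvel": joint speeds; "joint_torque": joint torques, N m; "tool_pos": TCP position; "ee_rot": TCP orientation; "wrist_force": force on the tool from outside, world axes, zero at the start; "wrist_torque": the same for the moment, N m; "width": finger opening in m.
Only numpy, scipy, OpenCV 4.12 (cv2) and the standard library are available. Lean on these libraries where they do the work, as an engineer would, in place of code of your own. Each camera call takes 0.05 s, during which the arm holds its last target. There are 200 camera calls.

TASK

Get the flask carrier ready for transport: stand the narrow-necked flask upright in the empty right-hand well, beside the wide-necked flask that stays in the left one, and close each flask with the stopper that fits its neck, seated fully home with its flange on the rim. Only when both are stoppered, swing the carrier's retaining frame down over them until it is fully closed and let go. Keep the flasks upright throughout, and leave the beakers and bottles round the carrier where they stand.

Things in the scene. Friction and masses are not known exactly. Their poses are not given: they have to be found in the camera images.
- flask_narrow: Clear glass conical flask with a narrow neck, open at the top: 130 mm tall, base 82 mm across, straight neck 41 mm across outside and 34 mm inside over its top 45 mm, with a rim bead 4 mm wider over the top 5 mm. Origin: centre of the underside, z up along the axis. 0.18 kg. Starts loose on the worktop, to the robot's right of the carrier.
- flask_narrow_mouth (a point): Centre of the narrow flask's mouth, level with its rim, 130 mm above its underside; z along the flask axis.
- flask_wide: Clear glass conical flask with a wide neck, open at the top: 130 mm tall, base 82 mm across, straight neck 53 mm across outside and 46 mm inside over its top 45 mm, with a rim bead 4 mm wider over the top 5 mm. Origin: centre of the underside, z up along the axis. 0.18 kg. Starts already standing in the left well of the carrier.
- flask_wide_mouth (a point): Centre of the wide flask's mouth, level with its rim, 130 mm above its underside; z along the flask axis.
- stopper_small: The smaller of two white plastic stoppers, 60 mm tall, standing on its narrow end: tapered plug 31 mm long (25 mm across at the foot, 31 at the flange), flange 50 mm across and 5 mm thick, on top a round ribbed grip 26 mm across, 24 mm high. Origin: centre of the foot, z up along the axis. It fits the narrow neck. Starts on the worktop to one side of the carrier, left or right.
- stopper_small_seat (a point): Underside of the small stopper's flange, on its axis, 31 mm above the foot: lies at the mouth's centre when the stopper is home.
- stopper_large: The larger of two white plastic stoppers, 60 mm tall, standing on its narrow end: tapered plug 31 mm long (37 mm across at the foot, 43 at the flange), flange 58 mm across and 5 mm thick, on top a round ribbed grip 33 mm across, 24 mm high. Origin: centre of the foot, z up along the axis. It fits the wide neck. Starts on the worktop on the other side of the carrier.
- stopper_large_seat (a point): Underside of the large stopper's flange, on its axis, 31 mm above the foot: lies at the mouth's centre when the stopper is home.
- carrier: Fixed grey plastic carrier block, 170 mm (x) by 290 mm (y) by 30 mm high, with two round wells side by side, each 88 mm across and 20 mm deep, and two upright aluminium posts at its rear corners, reaching 196 mm above the worktop. Origin: centre of the underside; x points away from the robot, y to the robot's left, z up.
- well_left (a point): Centre of the floor of the left well (holds the wide flask), 10 mm above the worktop.
- well_right (a point): Centre of the floor of the right well, empty at first, 10 mm above the worktop.
- frame (a joint): Hinge of the retaining frame, rad: 0 is closed (level, its two rubber pads 4 mm above the seated stoppers), 1.75 to 2.0 as it starts (standing open, leaning back; its top edge is then up to 315 mm above the worktop). The hinge is stiff: the frame stays at any angle. It turns about the y axis of the carrier, and cannot close over a stopper that is not home.
- frame_hinge (a point): Middle of the hinge axis, between the rear posts, 180 mm above the worktop; the axis runs along the carrier's y.
- frame_handle (a point): Middle of the frame's handle, a round steel bar 14 mm thick and 258 mm long along the carrier's y, 135 mm from the hinge axis at the frame's free edge. A thinner cross bar with the two rubber pads runs parallel to it, 42 mm nearer the hinge; between the pads the handle can be pinched from above. Closed, it is 180 mm above the worktop.
- beaker: Bystander: glass beaker, 65 mm across, 74 mm tall, behind the work on the left. Origin: centre of the underside.
- bottle: Bystander: clear bottle of greyish-white powder with a black cap, 62 mm across, 112 mm tall, behind the work on the right. Origin: centre of the underside.
Things that resemble listed ones, but are neither listed nor needed, are in the scene too. Leave any green or red look-alike of the stopper_large alone.

How it is judged:
On the way:
1. both flasks stand in their wells, each with its fitting stopper fully home, while the frame is still open (horizontal distance between stopper_small_seat and flask_narrow_mouth below 0.004 m and z of stopper_small_seat in the frame of flask_narrow_mouth between -0.004 and 0.003 m and angle between the z axis of stopper_small and the z axis of flask_narrow, either way round below 0.06 rad and horizontal distance between stopper_large_seat and flask_wide_mouth below 0.004 m and z of stopper_large_seat in the frame of flask_wide_mouth between -0.004 and 0.003 m and angle between the z axis of stopper_large and the z axis of flask_wide, either way round below 0.06 rad and horizontal distance between flask_narrow and well_right below 0.006 m and z of flask_narrow in the frame of well_right below 0.004 m and angle between each of flask_narrow, flask_wide's own z axis and vertical below 0.06 rad and horizontal distance between flask_wide and well_left below 0.006 m and z of flask_wide in the frame of well_left below 0.004 m and value of joint frame above 0.8 rad), for 0.2 s.
At the end, for the whole second after the job is handed in: Narrow flask upright in the right well, wide flask in the left (within 6 mm, on the floor); small stopper in the narrow, large in the wide flask (flange within 3 mm of the rim, centred within 4 mm, in line with the neck); frame closed to within 0.05 rad; all released and at rest (horizontal distance between stopper_small_seat and flask_narrow_mouth below 0.004 m and z of stopper_small_seat in the frame of flask_narrow_mouth between -0.004 and 0.003 m and angle between the z axis of stopper_small and the z axis of flask_narrow, either way round below 0.06 rad and horizontal distance between stopper_large_seat and flask_wide_mouth below 0.004 m and z of stopper_large_seat in the frame of flask_wide_mouth between -0.004 and 0.003 m and angle between the z axis of stopper_large and the z axis of flask_wide, either way round below 0.06 rad and horizontal distance between flask_narrow and well_right below 0.006 m and z of flask_narrow in the frame of well_right below 0.004 m and angle between each of flask_narrow, flask_wide's own z axis and vertical below 0.06 rad and horizontal distance between flask_wide and well_left below 0.006 m and z of flask_wide in the frame of well_left below 0.004 m and linear speed of each of flask_narrow, flask_wide, stopper_small, stopper_large below 0.01 m/s and value of joint frame below 0.05 rad); the robot touches nothing.
It fails at once if a flask is tipped by more than about 35 degrees (angle between any of flask_narrow, flask_wide's own z axis and vertical above 0.6 rad).
It fails at once if the bystander beaker or bottle is moved by more than 30 mm (distance of any of beaker, bottle from where it was at the start of the episode above 0.03 m).
It also fails if it takes over 72 s, if anything falls off the work surface, if the arm or the gripper's body presses on something with over 40 N, if the wrist force passes 120 N, or if a joint passes its speed limit or range.

## Working session

There is one attempt and no reset: what is moved stays moved. The work goes in short steps, Python scripts to look and compute and a tool call to move; the robot and the scene stay as the last step left them, time stands still between calls to the robot, and variables do not carry over. Pictures are saved under pics/ and viewed, about 8 in all and at most 12, crops included, and the job is handed in when it is done.

Besides the shell and the picture viewer there is one more tool, called after "Request:" by a JSON object that holds its "method" and its "body". carry_out: Moves the arm, as the interface text tells. Its arguments: {"type":"object","properties":{"targets":{"type":"array","items":{"type":"array","items":{"type":"number"}}}},"required":["targets"]}

```bash
ls; mkdir -p pics
python3 - <<'E'
from bench import robot
import cv2, numpy as np
np.set_printoptions(precision=4,suppress=True)
o=robot.get_obs(); print(o)
for n in ["scene","side"]:
    s=robot.snapshot(n); cv2.imwrite(f"pics/{n}0.png",s["image"][:,:,::-1]); np.savez(f"{n}0.npz",**s); print(n,s["camera_matrix"],s["pose"],[k for k in s])
E
```

```text
pics
{'time': 0.0, 'joint_positions': array([ 1.1529,  0.088 ,  1.3722,  0.    ,  1.6836, -0.1031]), 'qvel': array([ 0.0009, -0.0005,  0.0014,  0.0013,  0.0005, -0.0007]), 'joint_torque': array([  0.0009, -34.0177, -30.243 ,   0.072 ,   0.0328,  -0.0001]), 'tool_pos': array([0.1701, 0.5225, 0.2043]), 'ee_rot': array([-1.6808,  1.5686, -1.9956]), 'wrist_force': array([-0.362 , -1.1165, -0.3522]), 'wrist_torque': array([-0.0253,  0.0463,  0.026 ]), 'width': 0.09381315885826133}
scene [[440.359    0.     317.3271]
 [  0.     440.359  206.2745]
 [  0.       0.       1.    ]] [[ 0.4349  0.4017 -0.8059 -0.4654]
 [-0.9005  0.1942 -0.3891 -0.5206]
 [ 0.0003  0.8949  0.4462  0.6783]
 [ 0.      0.      0.      1.    ]] ['image', 'camera_matrix', 'pose']
side [[405.8187   0.     321.0443]
 [  0.     405.8187 200.1244]
 [  0.       0.       1.    ]] [[-0.9331  0.183  -0.3096  0.1604]
 [-0.3595 -0.4458  0.8198  1.0706]
 [ 0.012   0.8762  0.4817  0.7765]
 [ 0.      0.      0.      1.    ]] ['image', 'camera_matrix', 'pose']
```

View pics/scene0.png

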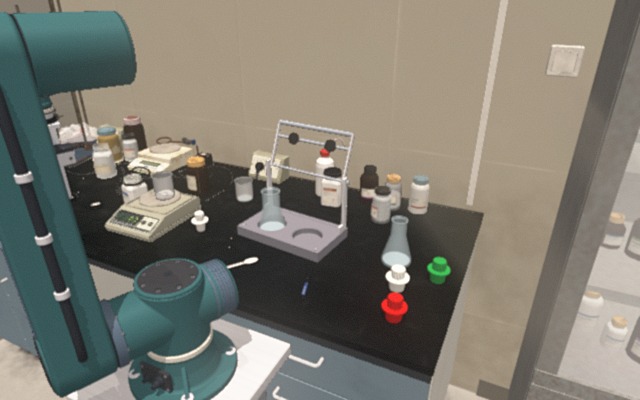

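View pics/side0.png

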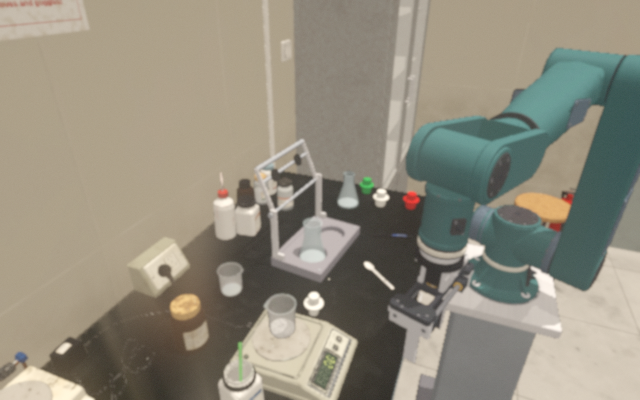

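Run:
```python
import cv2, numpy as np
a=cv2.imread("pics/scene0.png"); b=cv2.imread("pics/side0.png")
def c(i,x,y,w,h,k): return cv2.resize(i[y:y+h,x:x+w],None,fx=k,fy=k,interpolation=cv2.INTER_CUBIC)
# 800x600: 4 tiles 400x300, x from each
t=[c(a,232,112,133,150,3)[:, :399],c(a,370,200,100,112,4),c(a,180,200,100,112,4),c(b,250,130,133,150,3),c(b,330,160,100,112,4),c(b,270,260,100,112,4)]
f=lambda i,w,h: cv2.resize(i,(w,h))
row=lambda L: np.hstack([f(L[0],266,300),f(L[1],267,299+1),f(L[2],267,300)])
cv2.imwrite("pics/comp0.png",np.vstack([row(t[:3]),row(t[3:])]))
```

```text
(no output)
```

View pics/comp0.png

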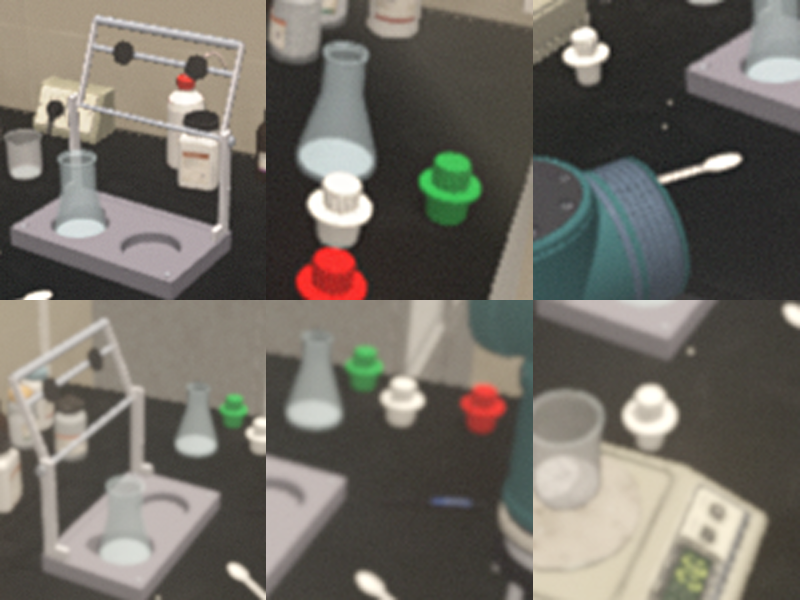

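```bash
cat > h.py <<'E'
import numpy as np, cv2
np.set_printoptions(precision=4,suppress=True)
def ray(s,u,v):
    K=s["camera_matrix"];P=s["pose"]
    d=np.array([(u-K[0,2])/K[0,0],-(v-K[1,2])/K[1,1],-1.]); return P[:3,3],P[:3,:3]@d
def onz(s,u,v,z):
    o,d=ray(s,u,v); return o+d*(z-o[2])/d[2]
def proj(s,p):
    P=s["pose"];c=P[:3,:3].T@(np.asarray(p)-P[:3,3]);K=s["camera_matrix"]
    return np.array([K[0,0]*c[0]/-c[2]+K[0,2],K[1,1]*-c[1]/-c[2]+K[1,2]])
def tri(L):
    A=np.zeros((3,3));b=np.zeros(3)
    for s,u,v in L:
        o,d=ray(s,u,v);d=d/np.linalg.norm(d);M=np.eye(3)-np.outer(d,d);A+=M;b+=M@o
    return np.linalg.solve(A,b)
E
python3 - <<'E'
from h import *
A=np.load("scene0.npz");B=np.load("side0.npz")
def st(s,x,y,w,h,z):
    im=s["image"][y:y+h,x:x+w].astype(int); m=(im.min(2)>150)&(im.max(2)-im.min(2)<40)
    n,l,stt,c=cv2.connectedComponentsWithStats(m.astype(np.uint8)); k=1+np.argmax(stt[1:,4]); r=(l==k)
    ws=r.sum(1); i=np.where(ws>=ws.max()-1)[0]; v=i.mean()+y; u=np.mean([np.where(r[j])[0].mean() for j in i])+x
    d=np.linalg.norm(onz(s,u,v,z)-s["pose"][:3,3])
    return u,v,ws.max()*d/s["camera_matrix"][0,0]
for name,a,b in [("right",(380,255,36,50),(365,180,30,35)),("left",(185,200,30,35),(300,285,30,35))]:
    for s,q in ((A,a),(B,b)):
        u,v,w=st(s,*q,.0335); print(name,u,v,"flange",w,onz(s,u,v,.0335))
print("narrow mouth",onz(A,400.3,218.7,.13),onz(B,348,173.5,.13))
print("narrow base",onz(A,396.6,259.7,.008))
print("wide mouth",onz(A,271,190.5,.14),onz(B,313,220,.14))
print("wellR",onz(A,307.5,235,.03))
for q in [(238,227),(318,253.5),(347.5,231)]: print("corner A",onz(A,*q,.03))
for q in [(320,275),(360,226),(272.5,257.5)]: print("corner B",onz(B,*q,.03))
# handle ends: scene (279.5,121),(353,134)
print("handle",tri([(A,279.5,121.5),(B,257,168)]),tri([(A,352.5,134),(B,303,141)]))
print("hinge posts",tri([(A,269,162),(B,272,211)]),tri([(A,345,179),(B,319,177)]))
E
```

```text
right 395.9166666666667 258.5 flange 0.0732115575284436 [ 0.5106 -0.2808  0.0335]
right 380.625 196.5 flange 0.06271618063764872 [ 0.4347 -0.3089  0.0335]
left 199.125 219.5 flange 0.0544981269759019 [0.4574 0.3311 0.0335]
left 313.42857142857144 303.0 flange 0.053664293322458353 [0.4567 0.3318 0.0335]
narrow mouth [ 0.5542 -0.2717  0.13  ] [ 0.5569 -0.2622  0.13  ]
narrow base [ 0.5442 -0.2748  0.008 ]
wide mouth [0.5414 0.1173 0.14  ] [0.5475 0.1115 0.14  ]
wellR [ 0.524  -0.0111  0.03  ]
corner A [0.4754 0.1991 0.03  ]
corner A [ 0.4476 -0.0819  0.03  ]
corner A [ 0.5966 -0.1073  0.03  ]
corner B [0.4833 0.2159 0.03  ]
corner B [ 0.4504 -0.0787  0.03  ]
corner B [0.6467 0.1928 0.03  ]
handle [0.6926 0.168  0.3058] [ 0.6634 -0.0858  0.3051]
hinge posts [0.6442 0.1831 0.1859] [ 0.6079 -0.0883  0.1862]
```

```bash
cat >> h.py <<'E'
from scipy.spatial.transform import Rotation as Rn
def toolR(o): return Rn.from_euler("xyz",o["ee_rot"]).as_matrix()
def plan(o,p,jaw=None):
    """shift in tool axes (cm) after turning so that jaw axis has world angle jaw"""
    R=toolR(o); y=R[:,1]; a=np.arctan2(y[1],y[0]); t=0
    if jaw is not None:
        t=(a-jaw+np.pi/2)%np.pi-np.pi/2   # tool x is down: +turn lowers world yaw
    R2=R@Rn.from_rotvec([t,0,0]).as_matrix()
    print("t",o["time"],"tcp",o["tool_pos"],"jaw deg",np.degrees(a),"x-axis",R[:,0],"F",o["wrist_force"],"w",o["width"],"q6",o["joint_positions"][5])
    print("  turn deg",np.degrees(t),"then shift cm",R2.T@(np.asarray(p)-o["tool_pos"])*100)
E
python3 - <<'E'
from h import *
from bench import robot
A=np.load("scene0.npz");B=np.load("side0.npz")
im=A["image"][266:300,380:416].astype(int);m=(im.min(2)>150)&(im.max(2)-im.min(2)<40)
print(m.sum(1), [ (j+266,np.where(m[j])[0].mean()+380) for j in range(34) if m[j].any()][::2])
for z in(.0335,):print(onz(A,398,279,z),onz(B,380.6,196.5,z),onz(B,380.6,198,z))
plan(robot.get_obs(),[.50,-.265,.24],np.pi/2-.11)
E
```

```text
[14 14 15 15 14 16 19 22 22 23 24 24 24 23 21 20 18 15 11  6  2  6  7  7
  4  0  0  0  0  0  0  0  0  0] [(266, np.float64(397.5)), (268, np.float64(398.0)), (270, np.float64(398.5)), (272, np.float64(396.0)), (274, np.float64(396.5)), (276, np.float64(397.5)), (278, np.float64(397.5)), (280, np.float64(398.0)), (282, np.float64(398.5)), (284, np.float64(398.0)), (286, np.float64(401.5)), (288, np.float64(399.0)), (290, np.float64(398.5))]
[ 0.424  -0.3121  0.0335] [ 0.4348 -0.3089  0.0335] [ 0.4319 -0.2969  0.0335]
t 0.1 tcp [0.1701 0.5225 0.2044] jaw deg 71.96148034505134 x-axis [-0.0008 -0.0018 -1.    ] F [0.7006 0.367  0.1708] w 0.0941900601236803 q6 -0.1030804862777831
  turn deg -11.735983908509594 then shift cm [ -3.4409 -74.6605  41.4333]
```

Request:
{"method": "carry_out", "body": {"targets": [[0,-1,0,0,-6],[0,-1,0,0,-5.7],[0,-0.1,-4.15,2.3,0],[0,-0.1,-4.15,2.3,0],[0,-0.1,-4.15,2.3,0],[0,-0.1,-4.15,2.3,0],[0,-0.1,-4.15,2.3,0],[0,-0.1,-4.15,2.3,0],[0,-0.1,-4.15,2.3,0],[0,-0.1,-4.15,2.3,0],[0,-0.1,-4.15,2.3,0],[0,-0.1,-4.15,2.3,0],[0,-0.1,-4.15,2.3,0],[0,-0.1,-4.15,2.3,0],[0,-0.1,-4.15,2.3,0],[0,-0.1,-4.15,2.3,0],[0,-0.1,-4.15,2.3,0],[0,-0.1,-4.15,2.3,0],[0,-0.1,-4.15,2.3,0],[0,0,0,0,0]]}}

```text
time: 2.1
tool_pos: [0.4815, -0.2259, 0.2395]
ee_rot: [3.07, 1.567, 2.954]
wrist_force: [-0.2, 1.5, 0.6]
width: 0.0939
```

```bash
cat >> h.py <<'E'
def shot(robot,n,f):
    s=robot.snapshot(n); cv2.imwrite(f"pics/{f}.png",s["image"][:,:,::-1]); np.savez(f"{f}.npz",**s); return s
E
python3 - <<'E'
from h import *
from bench import robot
s=shot(robot,"wrist","w1"); print(s["camera_matrix"],s["pose"])
plan(robot.get_obs(),[.555,-.267,.24],np.pi/2-.11)
print(proj(s,[.555,-.267,.13]),proj(s,[.43,-.308,.0335]))
E
```

```text
[[278.2875   0.     321.4263]
 [  0.     278.2875 200.1564]
 [  0.       0.       1.    ]] [[ 0.116  -0.9515 -0.2849  0.3982]
 [ 0.9933  0.1113  0.0327 -0.2183]
 [ 0.0006 -0.2867  0.958   0.4196]
 [ 0.      0.      0.      1.    ]]
t 2.15 tcp [ 0.4809 -0.2232  0.2402] jaw deg 83.46079850568611 x-axis [-0.0036  0.0023 -1.    ] F [-0.5312  0.1703  0.4202] w 0.09416234981609273 q6 -1.9982950960564831
  turn deg -0.2366657478748177 then shift cm [-0.0128 -3.5364  7.8451]
[295.369  261.6885] [259.0547 148.7848]
```

View pics/w1.png

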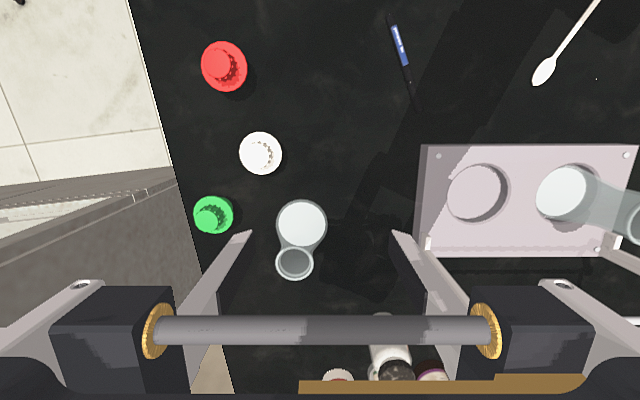

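Run:
```python
from h import *
from bench import robot
s=np.load("w1.npz");A=np.load("scene0.npz");B=np.load("side0.npz")
print("narrow mouth",onz(s,294.5,263.5,.13),"base",onz(s,301.5,224,.006))
print("tri",tri([(s,294.5,263.5),(A,400.3,218.7),(B,348,173.5)]))
print("wellR",onz(s,477.5,192,.03))
im=s["image"].astype(int);m=((im.min(2)>140)&(im.max(2)-im.min(2)<40))[125:180,230:290].astype(np.uint8)
c=max(cv2.findContours(m,0,2)[0],key=cv2.contourArea);e=cv2.minEnclosingCircle(c);print(e,cv2.fitEllipse(c))
u,v=e[0][0]+230,e[0][1]+125
p=onz(s,u,v,.034);print("large",p,"diam",2*e[1]*(s["pose"][2,3]-.034)/.958/278)
print("proj",proj(A,p),proj(B,p))
for q in [(427,146),(640,146)]: print(onz(s,*q,.03))
plan(robot.get_obs(),list(onz(s,294.5,263.5,.13)[:2])+[.2],np.pi/2-.11)
```

```text
narrow mouth [ 0.5572 -0.2683  0.13  ] base [ 0.5569 -0.2686  0.006 ]
tri [ 0.5593 -0.2697  0.1266]
wellR [ 0.5281 -0.0056  0.03  ]
((29.860654830932617, 27.860654830932617), 21.826679229736328) ((30.06052589416504, 27.735057830810547), (41.130306243896484, 43.16587448120117), 140.62754821777344)
large [ 0.4356 -0.3078  0.034 ] diam 0.06319741917900759
proj [397.6572 275.9116] [380.3487 196.4724]
[ 0.4534 -0.0778  0.03  ]
[0.4876 0.2146 0.03  ]
t 2.15 tcp [ 0.4809 -0.2232  0.2402] jaw deg 83.46079850568611 x-axis [-0.0036  0.0023 -1.    ] F [-0.5312  0.1703  0.4202] w 0.09416234981609273 q6 -1.9982950960564831
  turn deg -0.2366657478748177 then shift cm [ 3.9861 -3.6531  8.0956]
```

Request:
{"method": "carry_out", "body": {"targets": [[0,0,-1.22,2.7,0],[0,0,-1.22,2.7,0],[0,0,-1.21,2.7,0],[0,1,0,0,0],[0,3,0,0,0],[0,3,0,0,0],[0,3,0,0,0],[0,3,0,0,0],[0,2,0,0,0],[0,0.3,0,0,0],[0,0,0,0,0],[0,0,0,0,0]]}}

```text
time: 3.35
tool_pos: [0.5581, -0.2664, 0.0915]
ee_rot: [-0.366, 1.568, -0.476]
wrist_force: [-0.1, -0.1, -0.2]
width: 0.0942
```

Run:
```python
from h import *
from bench import robot
s=shot(robot,"wrist","w2"); 
plan(robot.get_obs(),[.5572,-.2685,.086],np.pi/2-.11)
```

```text
t 3.4 tcp [ 0.5584 -0.2667  0.0918] jaw deg 83.68736957128148 x-axis [ 0.0031 -0.0017 -1.    ] F [ 0.2516 -0.2932  0.7541] w 0.0938050763680737 q6 -1.9978846577553857
  turn deg -0.010094682279463047 then shift cm [ 0.5771 -0.1928 -0.0993]
```

Request:
{"method": "carry_out", "body": {"targets": [[0,0.2,-0.2,-0.1,0],[0.3,0.1,0,0,0],[0.6,0,0,0,0],[1,0,0,0,0],[1,0,0,0,0],[1,0,0,0,0],[1,0,0,0,0],[1,0,0,0,0],[1,-1,0,0,0],[1,-2,0,0,0],[1,-2,0,0,0],[1,-1.5,0,0,0],[1,0,0,0,0],[1,0,0,0,0]]}}

```text
time: 4.8
tool_pos: [0.5563, -0.2684, 0.1514]
ee_rot: [0.355, 1.571, 0.245]
wrist_force: [0.0, -0.5, -2.7]
width: 0.0437
```

Run:
```python
from h import *
from bench import robot
s=shot(robot,"wrist","w3"); 
plan(robot.get_obs(),[.528,-.0056,.154],np.pi/2-.11)
```

```text
t 4.85 tcp [ 0.5558 -0.2682  0.1504] jaw deg 83.66514339886872 x-axis [-0.0015  0.001  -1.    ] F [ 0.1512  0.3966 -2.3089] w 0.0439867101830821 q6 -2.001635989896001
  turn deg -0.03232085469221459 then shift cm [-0.3285 25.7929 -5.6496]
```

View pics/w3.png

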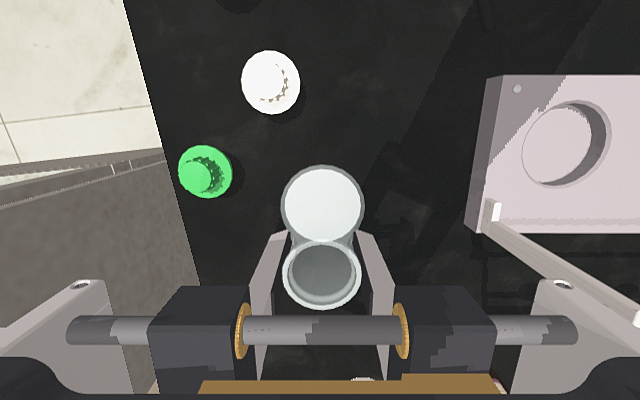

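```bash
python3 - <<'E'
from h import *
s=np.load("w3.npz")
print("well",onz(s,567,143.5,.03),"mouth",onz(s,321,276,.19),onz(s,321,276,.195),"base",onz(s,322.5,204,.064))
# well floor shading / carrier outline corners
print("corner",onz(s,489,75,.03),onz(s,478,223,.03))
g=s["image"][60:235,490:640].copy();h=cv2.cvtColor(g,cv2.COLOR_RGB2GRAY);cv2.imwrite("pics/x.png",h)
E
python3 - <<'E'
from h import *
s=np.load("w1.npz")
im=s["image"][150:235,435:640].astype(np.uint8);g=cv2.GaussianBlur(cv2.cvtColor(im,cv2.COLOR_RGB2GRAY),(0,0),1)
for r in (20,30,42,52,62): print(r+150,[int(x) for x in g[r,4:86:2]])
for c in (30,42,55): print(c+435,[int(x) for x in g[4:80:2,c]])
E
```

```text
well [ 0.5293 -0.0043  0.03  ] mouth [ 0.5603 -0.2713  0.19  ] [ 0.5571 -0.2709  0.195 ] base [ 0.5569 -0.2695  0.064 ]
corner [ 0.4522 -0.0912  0.03  ] [ 0.6107 -0.0939  0.03  ]
170 [151, 151, 150, 149, 149, 149, 157, 194, 212, 212, 207, 196, 195, 206, 212, 212, 212, 212, 212, 212, 212, 212, 212, 212, 211, 206, 176, 137, 110, 109, 140, 168, 188, 208, 212, 211, 211, 211, 211, 211, 211]
180 [149, 150, 150, 149, 149, 150, 163, 197, 212, 212, 212, 211, 212, 212, 212, 212, 211, 212, 212, 212, 211, 211, 211, 211, 212, 211, 212, 211, 212, 210, 165, 105, 98, 114, 165, 189, 209, 211, 211, 211, 211]
192 [150, 149, 149, 147, 167, 209, 212, 212, 212, 212, 212, 212, 212, 212, 212, 211, 212, 212, 212, 212, 212, 211, 212, 211, 211, 211, 211, 211, 212, 211, 177, 113, 101, 100, 140, 185, 202, 211, 211, 211, 211]
202 [149, 149, 149, 166, 195, 211, 212, 212, 212, 212, 212, 212, 212, 212, 211, 211, 212, 212, 212, 211, 212, 212, 211, 211, 212, 212, 212, 207, 166, 119, 113, 112, 125, 171, 193, 208, 211, 211, 211, 211, 211]
212 [163, 204, 212, 212, 211, 200, 196, 209, 212, 212, 212, 212, 211, 212, 212, 212, 212, 212, 212, 212, 212, 211, 202, 171, 134, 118, 117, 116, 127, 165, 192, 202, 210, 212, 212, 212, 211, 211, 211, 211, 211]
465 [190, 213, 215, 214, 213, 212, 205, 191, 206, 212, 212, 212, 212, 212, 212, 212, 212, 212, 212, 212, 211, 212, 212, 212, 212, 212, 212, 212, 212, 212, 212, 211, 166, 126, 175, 204, 212, 212]
477 [214, 214, 214, 214, 207, 173, 200, 212, 212, 212, 212, 212, 211, 212, 211, 211, 211, 211, 212, 212, 212, 212, 211, 211, 211, 212, 212, 211, 211, 212, 210, 172, 121, 123, 168, 201, 211, 212]
490 [213, 213, 213, 213, 206, 166, 131, 153, 193, 210, 212, 211, 212, 212, 212, 211, 211, 211, 211, 211, 211, 211, 211, 211, 212, 212, 206, 170, 127, 117, 117, 135, 183, 202, 210, 211, 211, 211]
```

Request:
{"method": "carry_out", "body": {"targets": [[1,0,1.5,-0.3,0],[1,0,3,-0.6,0],[1,0,3,-0.65,0],[1,0,3,-0.7,0],[1,0,3,-0.7,0],[1,0,3,-0.7,0],[1,0,3,-0.7,0],[1,0,3,-0.65,0],[1,0,2,-0.4,0],[1,0.6,1.3,-0.25,0],[1,0.6,0,0,0],[1,0,0,0,0],[1,0,0,0,0]]}}

```text
time: 6.15
tool_pos: [0.5283, -0.0066, 0.1386]
ee_rot: [-2.883, 1.569, -2.995]
wrist_force: [0.1, -0.4, -2.4]
width: 0.0442
```

Run:
```python
from h import *
from bench import robot
s=shot(robot,"wrist","w4"); cv2.imwrite("pics/w4c.png",cv2.resize(s["image"][60:320,200:500,::-1],None,fx=2,fy=2))
plan(robot.get_obs(),[.528,-.0045,.11],np.pi/2-.11)
A=shot(robot,"scene","A1");print(proj(A,[.529,-.005,.03]))
```

```text
t 6.2 tcp [ 0.5286 -0.0068  0.1391] jaw deg 83.5816855081374 x-axis [-0.0005 -0.0003 -1.    ] F [ 0.9173  0.2924 -2.4622] w 0.043860712638301096 q6 -1.578639261692641
  turn deg -0.11577874542353765 then shift cm [ 2.9125  0.2214 -0.0841]
[306.4106 233.7652]
```

View pics/w4c.png

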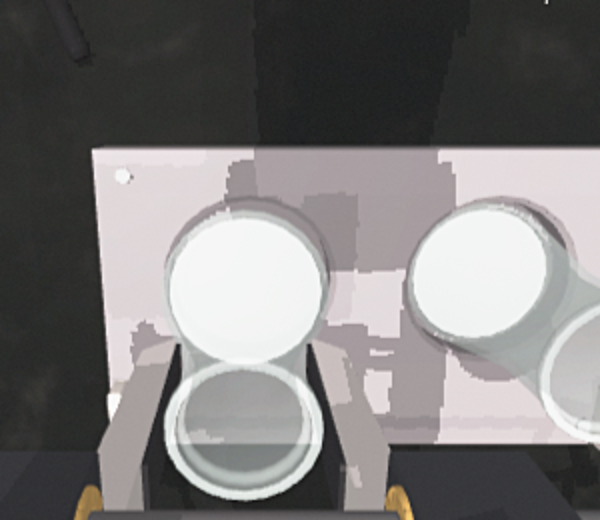

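Run:
```python
from h import *
s=np.load("w4.npz")
def ex(c,r,z):
    t=np.linspace(0,6.283,200);q=np.array([proj(s,[c[0]+r*np.cos(a),c[1]+r*np.sin(a),z]) for a in t]);return q[:,0].min(),q[:,0].max(),q[:,1].min(),q[:,1].max()
for c in [(.529,-.005),(.531,-.004),(.531,-.007),(.529,-.0075)]: print(c,ex(c,.044,.03))
print("meas 282 365 160")
print("mouth", ex((.5286,-.0068),.0225,.18), "meas 282.5 361.5 240 309; base disc center",onz(s,200+246/2,60+288/2,.054))
for c in [(.527,-.007),(.529,-.007)]: print(ex(c,.0225,.18))
# wide: mouth ring
print(proj(s,[.543,.12,.14]))
```

```text
(0.529, -0.005) (np.float64(284.1900036036233), np.float64(365.72830127958673), np.float64(157.11019080550346), np.float64(235.4303805141226))
(0.531, -0.004) (np.float64(285.38332133350673), np.float64(366.77575367276194), np.float64(158.9239166816595), np.float64(236.96188499900322))
(0.531, -0.007) (np.float64(282.6355573045011), np.float64(364.000246354142), np.float64(159.2469130069908), np.float64(237.2345929163912))
(0.529, -0.0075) (np.float64(281.8953516040597), np.float64(363.4113567291837), np.float64(157.38038558630424), np.float64(235.65843713385362))
meas 282 365 160
mouth (np.float64(284.9770900190854), np.float64(364.8384377544453), np.float64(235.70336464954178), np.float64(306.22637037858146)) meas 282.5 361.5 240 309; base disc center [ 0.528  -0.0071  0.054 ]
(np.float64(284.19928822895196), np.float64(364.2917473390421), np.float64(233.0259118275463), np.float64(303.95857587041934))
(np.float64(284.73196332027965), np.float64(364.5311100052155), np.float64(236.41763160560225), np.float64(306.83152480087324))
[506.1059 241.9855]
```

Request:
{"method": "carry_out", "body": {"targets": [[1,0.8,0.15,0.15,0],[1,0.8,0,0,0],[1,0.4,0,0,0],[1,0.3,0,0,0],[1,0.3,0,0,0],[1,0.3,0,0,0],[1,0,0,0,0],[1,0,0,0,0]]}}

```text
time: 7.05
tool_pos: [0.5304, -0.0044, 0.1106]
ee_rot: [0.334, 1.571, 0.223]
wrist_force: [-0.1, 0.7, -2.0]
width: 0.044
```

Run:
```python
from h import *
from bench import robot
plan(robot.get_obs(),[.53,-.0055,.0988],np.pi/2-.11)
print(robot.get_obs()["wrist_torque"])
```

```text
t 7.05 tcp [ 0.5304 -0.0044  0.1106] jaw deg 83.665524678062 x-axis [ 0.0002  0.     -1.    ] F [-0.1184  0.6751 -2.0103] w 0.04401988171721184 q6 -1.5755805126980866
  turn deg -0.03193957549894651 then shift cm [ 1.177  -0.1096 -0.0242]
[ 0.0094 -0.0575 -0.0035]
```

Request:
{"method": "carry_out", "body": {"targets": [[1,0.4,0,0,0],[1,0.4,0,0,0],[1,0.3,0,0,0],[1,0,0,0,0],[1,0,0,0,0]]}}

```text
time: 7.55
tool_pos: [0.5302, -0.0044, 0.0993]
ee_rot: [2.905, 1.57, 2.795]
wrist_force: [-0.4, -0.6, -2.3]
width: 0.0441
```

Run:
```python
from h import *
from bench import robot
plan(robot.get_obs(),[.53,-.0055,.0988],np.pi/2-.11)
```

```text
t 7.55 tcp [ 0.5302 -0.0044  0.0993] jaw deg 83.66428036492027 x-axis [-0.0003  0.0001 -1.    ] F [-0.4475 -0.6236 -2.3331] w 0.044111708321585945 q6 -1.5755936669451283
  turn deg -0.033183888640669235 then shift cm [ 0.0489 -0.1079 -0.0085]
```

Request:
{"method": "carry_out", "body": {"targets": [[1,0.1,0,0,0],[1,0.1,0,0,0],[1,0,0,0,0],[0.6,0,0,0,0],[0.4,0,0,0,0],[0,0,0,0,0],[0,0,0,0,0],[0,0,0,0,0],[0,0,0,0,0],[0,-1,0,0,0],[0,-2,0,0,0],[0,-3,0,0,0],[0,-4,0,0,0],[0,-4,0,-1,0],[0,0,0,-4,0],[0,0,0,-2,0],[0,0,0,0,0],[0,0,0,0,0]]}}

```text
time: 9.35
tool_pos: [0.4611, 0.0032, 0.2382]
ee_rot: [0.031, 1.569, -0.079]
wrist_force: [-0.5, 0.5, -0.6]
width: 0.094
```

Run:
```python
from h import *
from bench import robot
s=shot(robot,"wrist","w5"); cv2.imwrite("pics/w5c.png",cv2.resize(s["image"][100:380,240:560,::-1],None,fx=2,fy=2))
plan(robot.get_obs(),[.4356,-.3078,.12],np.pi/2-.11)
```

```text
t 9.4 tcp [0.4613 0.0031 0.2377] jaw deg 83.65740179374045 x-axis [ 0.0009 -0.     -1.    ] F [0.2483 0.7253 0.1079] w 0.09409823796011511 q6 -1.5763432213119708
  turn deg -0.04006245982048818 then shift cm [ 11.7697 -31.1884   0.8449]
```

View pics/w5c.png

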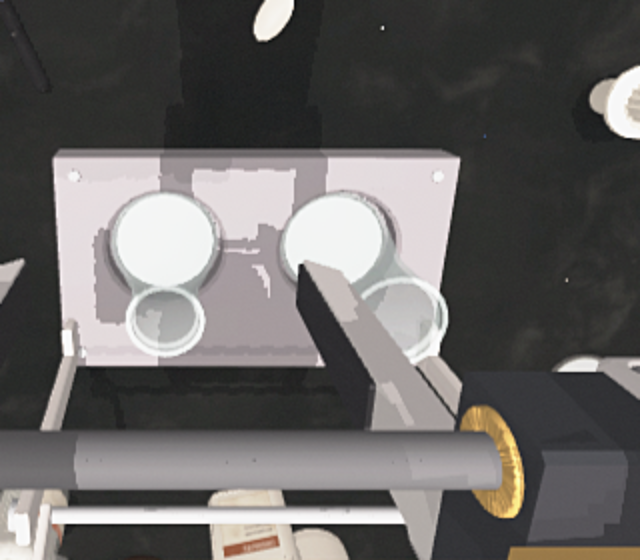

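Run:
```python
from h import *
s=np.load("w5.npz")
def ex(c,r,z):
    t=np.linspace(0,6.283,300);q=np.array([proj(s,[c[0]+r*np.cos(a),c[1]+r*np.sin(a),z]) for a in t]);q=(q-[240,100])*2;return np.array([q[:,0].min(),q[:,0].max(),q[:,1].min(),q[:,1].max()])
print("narrow",onz(s,322.25,260.25,.14),"wide",onz(s,438.5,260,.14))
n=onz(s,322.25,260.25,.14)[:2];w=onz(s,438.5,260,.14)[:2]
print(ex(n,.0225,.14),"meas 125 204 285 356");print(ex(w,.0285,.14),"meas ? 447 275 363")
```

```text
narrow [ 0.531  -0.0057  0.14  ] wide [0.5451 0.1234 0.14  ]
[124.2158 204.7816 283.749  355.7284] meas 125 204 285 356
[345.753  448.5803 273.1597 364.3955] meas ? 447 275 363
```

Request:
{"method": "carry_out", "body": {"targets": [[0,0,-3,0.1,0],[0,0,-4,0.1,0],[0,0,-4,0.1,0],[0,0,-4,0.1,0],[0,0,-4,0.1,0],[0,1,-4,0.1,0],[0,2,-4,0.1,0],[0,3,-3,0.1,0],[0,3,-1.2,0.05,0],[0,2.7,0,0,0],[0,0,0,0,0],[0,0,0,0,0],[0,0,0,0,0]]}}

```text
time: 10.7
tool_pos: [0.436, -0.3084, 0.1223]
ee_rot: [-0.576, 1.568, -0.686]
wrist_force: [0.4, -0.1, -0.5]
width: 0.0939
```

Run:
```python
from h import *
from bench import robot
s=shot(robot,"wrist","w6")
im=s["image"].astype(int);m=((im.min(2)>150)&(im.max(2)-im.min(2)<40)).astype(np.uint8)
print(proj(s,[.4356,-.3078,.034]))
for c in cv2.findContours(m,0,2)[0]:
    if cv2.contourArea(c)>800: print(cv2.contourArea(c),cv2.boundingRect(c),cv2.minEnclosingCircle(c),cv2.fitEllipse(c))
o=robot.get_obs()
def ex(c,r,z):
    t=np.linspace(0,6.283,300);q=np.array([proj(s,[c[0]+r*np.cos(a),c[1]+r*np.sin(a),z]) for a in t]);return np.array([q[:,0].min(),q[:,0].max(),q[:,1].min(),q[:,1].max()])
print(ex((.4356,-.3078),.029,.036)); plan(o,[.4356,-.3078,.039],np.pi/2-.11)
```

```text
[324.2228 202.3635]
1173.0 (155, 330, 209, 12) ((258.9711608886719, 334.0), 104.04815673828125) ((258.05889892578125, 336.3341369628906), (7.175230026245117, 320.7440490722656), 90.14749145507812)
1458.0 (0, 280, 98, 73) ((48.5, 316.0), 60.40084457397461) ((-69.16204833984375, 390.0560302734375), (19.02851104736328, 435.0976257324219), 54.991363525390625)
2992.5 (0, 229, 122, 65) ((60.5, 261.0), 68.44168090820312) ((1633.603515625, -333.953125), (122.9954833984375, 3277.627685546875), 0.0)
12353.0 (530, 195, 110, 160) ((596.0, 274.5), 90.38400268554688) ((615.855712890625, 277.86981201171875), (115.60895538330078, 193.07025146484375), 127.95452880859375)
2446.5 (296, 175, 58, 56) ((324.2742004394531, 202.66128540039062), 28.773897171020508) ((324.2394714355469, 202.46815490722656), (55.069950103759766, 56.64495849609375), 84.6866455078125)
31809.5 (0, 0, 192, 198) ((85.8246078491211, 98.5), 130.6450958251953) ((80.40738677978516, 97.42794036865234), (197.965087890625, 243.5441131591797), 151.3727264404297)
[295.2853 353.2068 174.5036 229.7406]
t 10.75 tcp [ 0.436  -0.3084  0.1226] jaw deg 83.70112478740191 x-axis [ 0.0029 -0.0024 -1.    ] F [-0.339  -0.2527  0.2818] w 0.09396421422515942 q6 -2.1827528473847786
  turn deg 0.003660533840970333 then shift cm [ 8.3633  0.0751 -0.0774]
```

Request:
{"method": "carry_out", "body": {"targets": [[0,3,0.05,-0.05,0],[0,3,0,0,0],[0,1.5,0,0,0],[0,0.8,0,0,0],[0,0,0,0,0],[0.5,0,0,0,0],[0.8,0,0,0,0],[1,0,0,0,0],[1,0,0,0,0],[1,0,0,0,0],[1,0,0,0,0],[1,0,0,0,0],[1,0,0,0,0],[1,-1,0,0,0],[1,-3,0,0,0],[1,0,0,0,0]]}}

```text
time: 12.35
tool_pos: [0.4367, -0.3093, 0.0822]
ee_rot: [-0.607, 1.562, -0.717]
wrist_force: [0.4, -1.0, 0.3]
width: 0.0325
```

Run:
```python
from h import *
from bench import robot
plan(robot.get_obs(),[.545,.1228,.22],np.pi/2-.11)
```

```text
t 12.35 tcp [ 0.4367 -0.3093  0.0822] jaw deg 83.66491293003392 x-axis [ 0.0066 -0.0058 -1.    ] F [ 0.4092 -0.9827  0.2621] w 0.03245015454596447 q6 -2.182540053917856
  turn deg -0.03255132352701061 then shift cm [-13.9579  44.0692   6.124 ]
```

Request:
{"method": "carry_out", "body": {"targets": [[1,-3,0,0,0],[1,-3.5,0,0,0],[1,-3.5,1,0.1,0],[1,-3,3,0.4,0],[1,-1,4,0.55,0],[1,0,4,0.55,0],[1,0,4,0.55,0],[1,0,4,0.55,0],[1,0,4,0.55,0],[1,0,4,0.55,0],[1,0,4,0.55,0],[1,0,4,0.55,0],[1,0,4,0.55,0],[1,0,4,0.6,0],[1,0,3,0.5,0],[1,0,1.1,0.17,0],[1,0,0,0,0],[1,0,0,0,0],[1,0,0,0,0]]}}

```text
time: 14.25
tool_pos: [0.5541, 0.1619, 0.2176]
ee_rot: [-1.394, 1.57, -1.507]
wrist_force: [0.8, -0.8, 0.8]
width: 0.0323
```

Run:
```python
from h import *
from bench import robot
s=shot(robot,"wrist","w7"); cv2.imwrite("pics/w7c.png",cv2.resize(s["image"][120:400,160:480,::-1],None,fx=2,fy=2))
plan(robot.get_obs(),[.545,.1228,.148],np.pi/2-.11)
```

```text
t 14.3 tcp [0.5541 0.1619 0.2177] jaw deg 83.54921232505812 x-axis [ 0.0003 -0.0003 -1.    ] F [-0.6304 -1.0195 -0.5005] w 0.03258595212634987 q6 -1.271910411182215
  turn deg -0.14825192850281005 then shift cm [ 6.9716 -3.9891 -0.4768]
```

View pics/w7c.png

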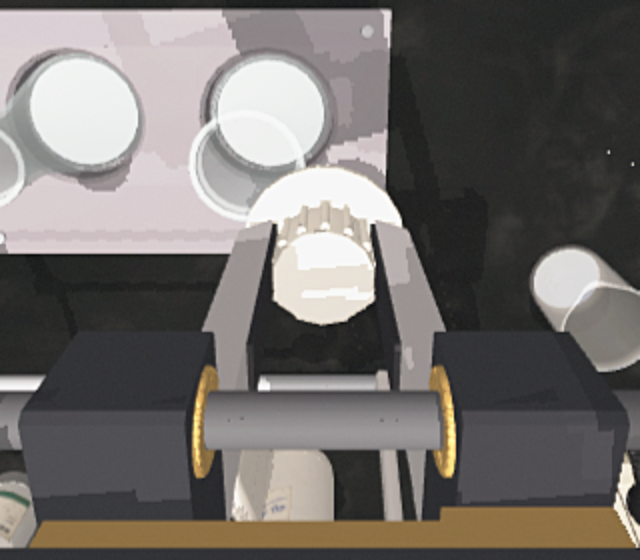

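Run:
```python
from h import *
s=np.load("w7.npz")
def ex(c,r,z):
    t=np.linspace(0,6.283,300);q=np.array([proj(s,[c[0]+r*np.cos(a),c[1]+r*np.sin(a),z]) for a in t]);q=(q-[160,120])*2;return np.array([q[:,0].min(),q[:,0].max(),q[:,1].min(),q[:,1].max()])
w=onz(s,284,201.75,.14)[:2]
print("wide",w,ex(w,.0285,.14),"meas 189 307 107 220")
print("flange at tcp",ex((.5541,.1619),.029,.2137),"meas 247 402 165")
print("flange at -2mm y",ex((.5541,.1609),.029,.2137))
print("gripknob",ex((.5541,.1619),.0165,.2387),"meas 272 376 ? 325")
```

```text
wide [0.5452 0.1243] [188.9688 306.894  105.4615 218.0759] meas 189 307 107 220
flange at tcp [247.9953 409.4115 159.2485 307.4214] meas 247 402 165
flange at -2mm y [245.2405 406.6293 159.5606 307.6851]
gripknob [277.351  381.6051 221.527  315.3657] meas 272 376 ? 325
```

Request:
{"method": "carry_out", "body": {"targets": [[1,0,-1.7,-0.3,0],[1,0,-2,-0.33,0],[1,1,0,0,0],[1,1.5,0,0,0],[1,1,0,0,0],[1,0.5,0,0,0],[1,0.5,0,0,0],[1,0.5,0,0,0],[1,0.5,0,0,0],[1,0,0,0,0],[1,0,0,0,0]]}}

```text
time: 15.4
tool_pos: [0.5439, 0.1275, 0.1625]
ee_rot: [0.494, 1.571, 0.384]
wrist_force: [-0.4, 0.5, -0.6]
width: 0.0323
```

Run:
```python
from h import *
from bench import robot
shot(robot,"scene","A2");shot(robot,"side","B2")
o=robot.get_obs();plan(o,[.5438,.1258,.1486],np.pi/2-.11);print(o["wrist_torque"])
```

```text
t 15.5 tcp [0.5441 0.1274 0.1629] jaw deg 83.66669514760078 x-axis [ 0.0009  0.0002 -1.    ] F [-0.4015 -0.6054 -1.5097] w 0.03234321011743488 q6 -1.3317325439145742
  turn deg -0.030769105960164644 then shift cm [ 1.4347 -0.1644 -0.0102]
[0.0461 0.026  0.0292]
```

Request:
{"method": "carry_out", "body": {"targets": [[1,0.2,-0.15,0,0],[1,0.3,0,0,0],[1,0.3,0,0,0],[1,0.2,0,0,0],[1,0.1,0,0,0],[1,0,0,0,0],[1,0,0,0,0]]}}

```text
time: 16.2
tool_pos: [0.5437, 0.1259, 0.1515]
ee_rot: [1.038, 1.571, 0.927]
wrist_force: [0.4, 0.7, -0.6]
width: 0.0324
```

Run:
```python
from h import *
from bench import robot
o=robot.get_obs();plan(o,[.5438,.1258,.1486],np.pi/2-.11);print(o["wrist_torque"])
A=shot(robot,"scene","A2");B=shot(robot,"side","B2")
a=cv2.resize(A["image"][150:250,220:320],None,fx=4,fy=4);b=cv2.resize(B["image"][175:275,270:370],None,fx=4,fy=4)
cv2.imwrite("pics/c2.png",np.hstack([a,b])[:,:,::-1])
```

```text
t 16.2 tcp [0.5437 0.1259 0.1515] jaw deg 83.66336792802511 x-axis [ 0.0001  0.0001 -1.    ] F [ 0.3784  0.7158 -0.6299] w 0.03239921218049801 q6 -1.3343503627754787
  turn deg -0.03409632553582577 then shift cm [ 0.2909 -0.0056  0.012 ]
[-0.0017 -0.0052 -0.0651]
```

View pics/c2.png

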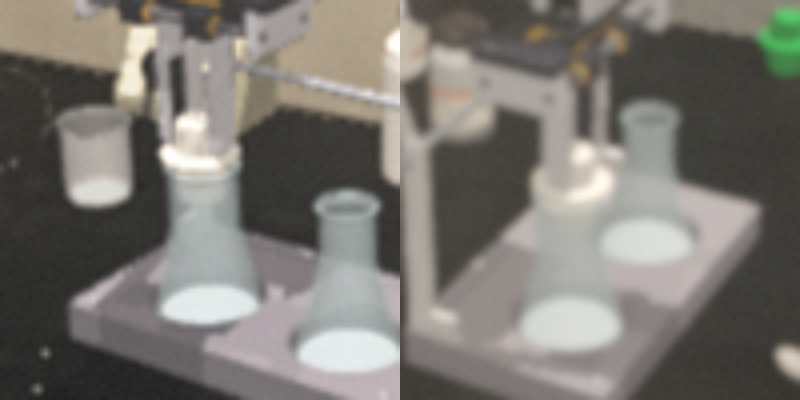

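Request:
{"method": "carry_out", "body": {"targets": [[1,0.15,0,0,0],[1,0.1,0,0,0],[1,0.1,0,0,0],[1,0.1,0,0,0],[1,0,0,0,0],[1,0,0,0,0]]}}

```text
time: 16.9
tool_pos: [0.5436, 0.1259, 0.1469]
ee_rot: [2.49, 1.571, 2.38]
wrist_force: [0.2, 0.5, -0.2]
width: 0.0324
```

Request:
{"method": "carry_out", "body": {"targets": [[1,0.1,0,0,0],[1,0.1,0,0,0],[1,0,0,0,0],[1,0,0,0,0]]}}

```text
time: 17.3
tool_pos: [0.544, 0.1259, 0.1465]
ee_rot: [0.156, 1.569, 0.046]
wrist_force: [-1.7, 0.3, 5.6]
width: 0.0326
```

Run:
```python
from h import *
from bench import robot
o=robot.get_obs();plan(o,[.5438,.1258,.1486],np.pi/2-.11);print(o["wrist_torque"])
A=shot(robot,"scene","A3");B=shot(robot,"side","B3")
a=cv2.resize(A["image"][160:230,240:300],None,fx=6,fy=6,interpolation=cv2.INTER_CUBIC);b=cv2.resize(B["image"][195:265,290:350],None,fx=6,fy=6,interpolation=cv2.INTER_CUBIC)
cv2.imwrite("pics/c3.png",np.hstack([a,b])[:,:,::-1])
```

```text
t 17.3 tcp [0.544  0.1259 0.1465] jaw deg 83.66368182468983 x-axis [ 0.0017  0.0001 -1.    ] F [-1.6862  0.2844  5.6414] w 0.032630919054318676 q6 -1.3342967000518757
  turn deg -0.033782428871111145 then shift cm [-0.2124 -0.0073 -0.0145]
[-0.1275  0.3836 -0.0074]
```

View pics/c3.png

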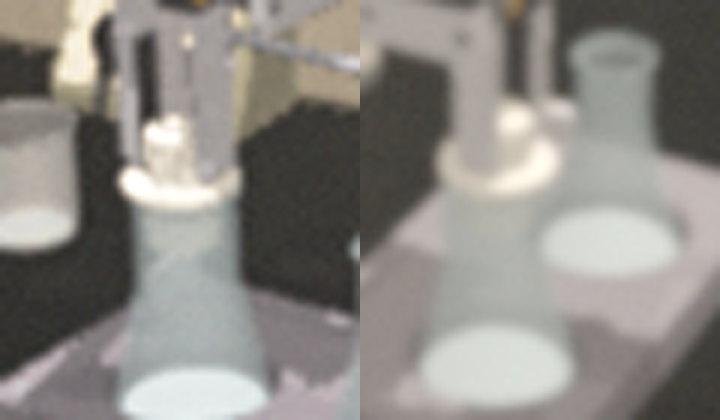

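Request:
{"method": "carry_out", "body": {"targets": [[0.9,-0.1,0,0,0],[0.5,0,0,0,0],[0,0,0,0,0],[0,0,0,0,0],[0,0,0,0,0],[0,0,0,0,0],[0,-1,0,0,0],[0,-2.5,0,0,0],[0,-4,0,0,0],[0,-3,0,-3,0],[0,0,3,-4,0],[0,0,4,-2,0],[0,0,4,-2,0],[0,0,4,-1,0],[0,0,4,0,0],[0,0,0,0,0],[0,0,0,0,0]]}}

```text
time: 19.1
tool_pos: [0.4452, 0.3283, 0.2512]
ee_rot: [-1.515, 1.57, -1.624]
wrist_force: [0.8, -0.0, -0.6]
width: 0.0939
```

Run:
```python
from h import *
from bench import robot
s=shot(robot,"wrist","w8")
plan(robot.get_obs(),[.457,.3315,.12]);print(proj(s,[.457,.3315,.034]))
```

```text
t 19.15 tcp [0.4454 0.3275 0.2514] jaw deg 83.6660716258294 x-axis [ 0.0003 -0.0005 -1.    ] F [-0.5921  0.6492 -0.284 ] w 0.09430105512043016 q6 -0.9285868841149816
  turn deg 0.0 then shift cm [13.1382  0.5339  1.1017]
[325.9901 183.9737]
```

View pics/w8.png

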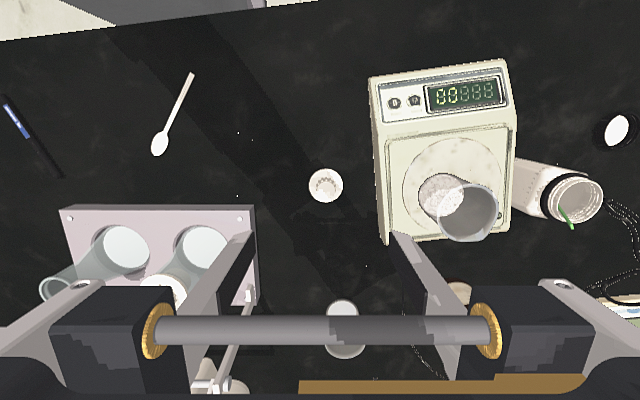

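Run:
```python
from h import *
from bench import robot
s=np.load("w8.npz")
im=s["image"].astype(int)[160:215,300:355];m=((im.min(2)>130)&(im.max(2)-im.min(2)<50)).astype(np.uint8)
c=max(cv2.findContours(m,0,2)[0],key=cv2.contourArea);e=cv2.minEnclosingCircle(c);print(e,cv2.boundingRect(c))
u,v=e[0][0]+300,e[0][1]+160;p=onz(s,u,v,.034);print(p,2*e[1]*(s["pose"][2,3]-.034)/.958/278)
plan(robot.get_obs(),[p[0],p[1],.12],np.pi/2-.11)
```

```text
((25.532154083251953, 25.265274047851562), 17.18043327331543) (9, 9, 34, 34)
[0.4589 0.3306 0.034 ] 0.051206479975373524
t 19.15 tcp [0.4454 0.3275 0.2514] jaw deg 83.6660716258294 x-axis [ 0.0003 -0.0005 -1.    ] F [-0.5921  0.6492 -0.284 ] w 0.09430105512043016 q6 -0.9285868841149816
  turn deg -0.03139262773152937 then shift cm [13.1383  0.4672  1.2966]
```

Request:
{"method": "carry_out", "body": {"targets": [[0.45,1,0.25,0.65,0],[0.45,3,0.2,0.65,0],[0.45,3,0,0,0],[0.45,3,0,0,0],[0.45,3,0,0,0],[0.45,0,0,0,0],[0.45,0,0,0,0]]}}

```text
time: 19.85
tool_pos: [0.459, 0.3299, 0.1209]
ee_rot: [-2.428, 1.57, -2.54]
wrist_force: [0.7, -0.2, 0.7]
width: 0.0518
```

Run:
```python
from h import *
from bench import robot
s=shot(robot,"wrist","w9")
im=s["image"].astype(int);m=((im.min(2)>130)&(im.max(2)-im.min(2)<50)).astype(np.uint8)
q=proj(s,[.4589,.3306,.034]).astype(int);x0,y0=q-45;m=m[y0:y0+80,x0:x0+90]
c=max(cv2.findContours(m,0,2)[0],key=cv2.contourArea);e=cv2.minEnclosingCircle(c);r=cv2.boundingRect(c);print(q,e,r)
u,v=r[0]+r[2]/2+x0,r[1]+r[3]/2+y0;p=onz(s,u,v,.036);print(p,onz(s,e[0][0]+x0,e[0][1]+y0,.036))
plan(robot.get_obs(),[p[0],p[1],.039],np.pi/2-.11)
```

```text
[324 203] ((45.5, 45.44117736816406), 24.899377822875977) (21, 21, 50, 49)
[0.4586 0.3314 0.036 ] [0.4585 0.3309 0.036 ]
t 19.9 tcp [0.4599 0.3306 0.1225] jaw deg 83.58546628989951 x-axis [ 0.002  0.001 -1.   ] F [-0.112  -0.5817 -0.2479] w 0.05161696012314172 q6 -0.935594937506777
  turn deg -0.11199796366143036 then shift cm [ 8.3482  0.0536 -0.1474]
```

Request:
{"method": "carry_out", "body": {"targets": [[0.45,3,0,-0.1,0],[0.45,3,0,0,0],[0.45,1.5,0,0,0],[0.45,0.7,0,0,0],[0.45,0,0,0,0],[0.7,0,0,0,0],[1,0,0,0,0],[1,0,0,0,0],[1,0,0,0,0],[1,0,0,0,0],[1,0,0,0,0],[1,-1,0,0,0],[1,-3,0,0,0],[1,-3.5,0,0,0],[1,-3.5,0,0,0],[1,-3.5,0,0,0],[1,-2,0,0,0],[1,0,0,0,0],[1,0,0,0,0]]}}

```text
time: 21.8
tool_pos: [0.4575, 0.331, 0.2035]
ee_rot: [-2.592, 1.57, -2.703]
wrist_force: [-0.9, 1.5, -0.7]
width: 0.0253
```

Run:
```python
from h import *
from bench import robot
plan(robot.get_obs(),[.5295,-.0045,.22],np.pi/2-.11)
```

```text
t 21.8 tcp [0.4575 0.331  0.2035] jaw deg 83.66511486968399 x-axis [-0.0004 -0.0002 -1.    ] F [-0.9056  1.455  -0.7418] w 0.0253388015607526 q6 -0.9344394749114394
  turn deg -0.03234938387694437 then shift cm [ -1.6435 -32.5535  10.8337]
```

Request:
{"method": "carry_out", "body": {"targets": [[1,-2,0,0,0],[1,-1.2,-2,0,0],[1,0,-4,0,0],[1,0,-4,1,0],[1,0,-4,1,0],[1,0,-4,1.5,0],[1,0,-4,2,0],[1,0,-3,2,0],[1,0,-2.5,2,0],[1,0,-1,1.3,0],[1,0.8,0,0,0],[1,0.8,0,0,0],[1,0,0,0,0],[1,0,0,0,0]]}}

```text
time: 23.2
tool_pos: [0.5328, 0.0373, 0.2194]
ee_rot: [2.937, 1.569, 2.828]
wrist_force: [0.1, 0.1, -0.7]
width: 0.0256
```

Run:
```python
from h import *
from bench import robot
s=shot(robot,"wrist","w10"); cv2.imwrite("pics/w10c.png",cv2.resize(s["image"][120:400,160:480,::-1],None,fx=2,fy=2))
plan(robot.get_obs(),[.5295,-.0045,.148],np.pi/2-.11)
```

```text
t 23.25 tcp [0.5331 0.0371 0.22  ] jaw deg 83.76673641272215 x-axis [-0.0001  0.0003 -1.    ] F [ 0.1233  0.1908 -0.2349] w 0.02512175818558538 q6 -1.4988259575659748
  turn deg 0.06927215916122066 then shift cm [ 7.1995 -4.175   0.0955]
```

View pics/w10c.png

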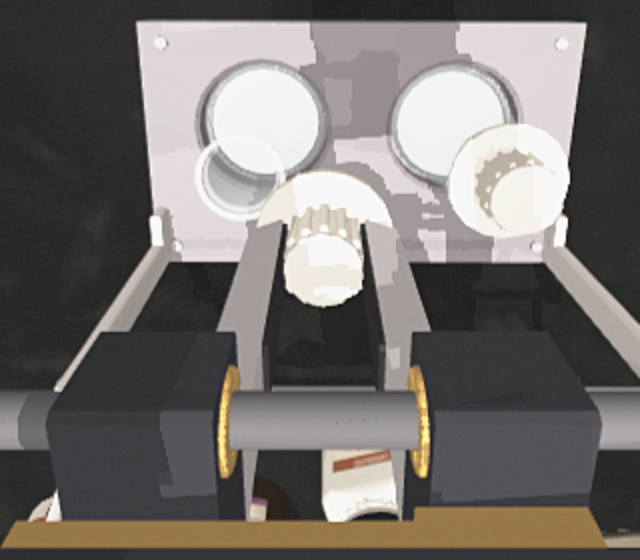

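Run:
```python
from h import *
s=np.load("w10.npz")
def ex(c,r,z):
    t=np.linspace(0,6.283,300);q=np.array([proj(s,[c[0]+r*np.cos(a),c[1]+r*np.sin(a),z]) for a in t]);q=(q-[160,120])*2;return np.array([q[:,0].min(),q[:,0].max(),q[:,1].min(),q[:,1].max()])
w=onz(s,160+121,120+88.5,.14)[:2]
print("mouth",w,ex(w,.0225,.14),"meas 195 289 135 219")
t=(.5331,.0371)
print("flange",ex(t,.025,.2165),"meas 258 390 171")
print("knob",ex(t,.013,.2412),"meas 284 363 ? 305")
print("large flange seated",ex((.5452,.1236),.029,.145),"meas 447 568 123 237")
L=onz(s,160+507.5/2,120+180/2,.145);print(L,ex(L[:2],.029,.145))
```

```text
mouth [ 0.531  -0.0045] [196.0547 287.8483 132.4549 219.474 ] meas 195 289 135 219
flange [258.4908 398.2296 171.9484 300.1449] meas 258 390 171
knob [287.9405 370.3556 233.6381 307.7919] meas 284 363 ? 305
large flange seated [447.5692 568.37   121.8744 235.7977] meas 447 568 123 237
[0.5449 0.1235 0.145 ] [447.2557 568.0955 121.2204 235.2206]
```

Request:
{"method": "carry_out", "body": {"targets": [[1,0,-2,0.15,0],[1,0,-2,0.15,0],[1,1.5,0,0,0],[1,1.5,0,0,0],[1,1,0,0,0],[1,0.5,0,0,0],[1,0.5,0,0,0],[1,0.5,0,0,0],[1,0,0,0,0],[1,0,0,0,0]]}}

```text
time: 24.25
tool_pos: [0.5324, -0.0041, 0.1652]
ee_rot: [0.229, 1.57, 0.118]
wrist_force: [0.4, 0.1, 0.2]
width: 0.0254
```

Run:
```python
from h import *
from bench import robot
o=robot.get_obs();plan(o,[.5318,-.0028,.148],np.pi/2-.11);print(o["wrist_torque"])
```

```text
t 24.25 tcp [ 0.5324 -0.0041  0.1652] jaw deg 83.66916255211966 x-axis [ 0.0005  0.0001 -1.    ] F [0.4275 0.1308 0.1697] w 0.025354149241885143 q6 -1.574620888969772
  turn deg -0.02830170144128273 then shift cm [ 1.7226  0.1241 -0.0774]
[ 0.0084 -0.0013  0.0324]
```

Request:
{"method": "carry_out", "body": {"targets": [[1,0.3,0.1,-0.05,0],[1,0.4,0,0,0],[1,0.4,0,0,0],[1,0.3,0,0,0],[1,0.2,0,0,0],[1,0,0,0,0],[1,0,0,0,0]]}}

```text
time: 24.95
tool_pos: [0.5319, -0.0032, 0.1492]
ee_rot: [0.039, 1.57, -0.071]
wrist_force: [-1.1, 0.7, 1.0]
width: 0.0253
```

Request:
{"method": "carry_out", "body": {"targets": [[1,0.1,0,0,0],[1,0.1,0,0,0],[1,0.1,0,0,0],[1,0,0,0,0],[1,0,0,0,0]]}}

```text
time: 25.45
tool_pos: [0.5326, -0.0033, 0.1489]
ee_rot: [-0.072, 1.567, -0.183]
wrist_force: [-3.2, 0.8, 9.8]
width: 0.0256
```

Request:
{"method": "carry_out", "body": {"targets": [[0.9,-0.2,0,0,0],[0.5,0,0,0,0],[0.3,0,0,0,0],[0.3,0,0,0,0],[0.3,0,0,0,0],[0.3,-1,0,0,0],[0.3,-2,0,0,0],[0.3,-2,0,0,0],[1,0,0,0,0],[1,0,0,0,0],[1,0,0,0,0],[1,0,0,0,0],[1,0,0,0,0],[1,1,0,0,0],[1,1,0,0,0],[1,0.5,0,0,0],[1,0,0,0,0],[1,0,0,0,0]]}}

```text
time: 27.25
tool_pos: [0.5317, -0.0031, 0.1727]
ee_rot: [3.021, 1.57, 2.91]
wrist_force: [-0.5, 1.2, 0.3]
width: 0.0004
```

Run:
```python
from h import *
from bench import robot
o=robot.get_obs();plan(o,[.5318,-.0028,.169],np.pi/2-.11)
```

```text
t 27.25 tcp [ 0.5317 -0.0031  0.1727] jaw deg 83.66227961905972 x-axis [-0.0005  0.0001 -1.    ] F [-0.5296  1.2243  0.3465] w 0.0003807369778616722 q6 -1.5727435748889558
  turn deg -0.03518463450121959 then shift cm [0.3702 0.0332 0.0031]
```

Request:
{"method": "carry_out", "body": {"targets": [[1,0.15,0,0,0],[1,0.15,0,0,0],[1,0.1,0,0,0],[1,0.1,0,0,0],[1,0,0,0,0],[1,0,0,0,0]]}}

```text
time: 27.85
tool_pos: [0.5323, -0.0032, 0.1704]
ee_rot: [0.02, 1.568, -0.091]
wrist_force: [-1.2, -0.5, 8.2]
width: 0.0005
```

Request:
{"method": "carry_out", "body": {"targets": [[1,0.2,0,0,0],[1,0.2,0,0,0],[1,0,0,0,0],[1,0,0,0,0]]}}

```text
time: 28.25
tool_pos: [0.5335, -0.0033, 0.1704]
ee_rot: [0.0, 1.563, -0.11]
wrist_force: [-4.7, 0.5, 18.6]
width: 0.0007
```

Request:
{"method": "carry_out", "body": {"targets": [[1,-1,0,0,0],[1,-1.2,0,0,0],[1,0,3,-0.1,0],[1,0,4,0,0],[1,0,4,-0.1,0],[1,0,2,0,0],[1,0,0,0,0],[1,0.5,0,0,0],[1,0.5,0,0,0],[1,0.2,0,0,0],[1,0.2,0,0,0],[1,0,0,0,0],[1,0,0,0,0]]}}

```text
time: 29.55
tool_pos: [0.5443, 0.1259, 0.1721]
ee_rot: [0.552, 1.571, 0.44]
wrist_force: [-0.2, 0.1, -0.3]
width: 0.0006
```

Run:
```python
from h import *
from bench import robot
o=robot.get_obs();plan(o,[.5437,.1255,.169],np.pi/2-.11)
```

```text
t 29.55 tcp [0.5443 0.1259 0.1721] jaw deg 83.62637844316582 x-axis [ 0.0002  0.0001 -1.    ] F [-0.2379  0.1117 -0.2589] w 0.0005912445918684255 q6 -1.3337394042248694
  turn deg -0.07108581039511525 then shift cm [ 0.3095 -0.0473 -0.0514]
```

Request:
{"method": "carry_out", "body": {"targets": [[1,0.2,0,0,0],[1,0.1,0,0,0],[1,0.1,0,0,0],[1,0.1,0,0,0],[1,0,0,0,0],[1,0,0,0,0]]}}

```text
time: 30.15
tool_pos: [0.5449, 0.1263, 0.1704]
ee_rot: [0.157, 1.567, 0.046]
wrist_force: [-1.9, -1.4, 9.8]
width: 0.0006
```

Request:
{"method": "carry_out", "body": {"targets": [[1,-2,0,0,0],[1,-3.5,0,-1,0],[1,-4,0,-1,0],[0,-4,0,-1,0],[0,-4,0,-1,0],[0,-1.5,0,-1,0],[0,0,0,0,8.18],[0,0,0,0,8.18],[0,0,0,0,8.18],[0,0,0,0,8.18],[0,0,0,0,8.18],[0,0,0,0,8.18],[0,0,0,0,8.18],[0,0,0,0,8.18],[0,0,0,0,8.18],[0,0,0,0,8.18],[0,0,0,0,8.18],[0,0,0,0,0],[0,0,0,0,0]]}}

```text
time: 32.05
tool_pos: [0.4943, 0.1318, 0.3559]
ee_rot: [-1.384, 1.569, -3.062]
wrist_force: [0.4, 0.1, -0.2]
width: 0.0941
```

Run:
```python
from h import *
from bench import robot
o=robot.get_obs();plan(o,[.678,.041,.36],-.108)
A=shot(robot,"scene","A4");B=shot(robot,"side","B4");s=shot(robot,"wrist","w11")
h0=np.array([.628,.0465,.18]);xa=np.array([.994,-.108,0]);ya=np.array([.108,.994,0])
# handle: bright thin bar; in side/scene take columns across the predicted bar and find the brightness-ridge row
for n,s in (("A",A),("B",B)):
    g=cv2.cvtColor(s["image"],cv2.COLOR_RGB2GRAY).astype(int)
    for t in (-.1,-.06,-.03,.03,.06,.1):
        p=proj(s,np.array([.678,.041,.3055])+t*ya);c=int(round(p[0]));r=int(round(p[1]));print(n,t,p,[int(x) for x in g[r-9:r+10,c]])
```

```text
t 32.05 tcp [0.4943 0.1318 0.3559] jaw deg -6.138974992690571 x-axis [-0.0016 -0.0001 -1.    ] F [ 0.4027  0.1255 -0.164 ] w 0.09409618565897476 q6 0.2569375514334999
  turn deg 0.04896919472231463 then shift cm [-0.4341 19.2464  7.0515]
A -0.1 [343.9956 132.4425] [164, 160, 161, 163, 163, 160, 162, 163, 190, 211, 190, 152, 133, 147, 162, 162, 165, 166, 168]
A -0.06 [331.91   130.2782] [164, 162, 164, 160, 166, 160, 164, 173, 199, 214, 184, 143, 138, 157, 165, 163, 168, 171, 151]
A -0.03 [323.0784 128.6966] [162, 163, 162, 162, 164, 161, 165, 189, 219, 197, 159, 136, 149, 159, 161, 164, 164, 168, 165]
A 0.03 [305.9856 125.6356] [160, 162, 163, 161, 160, 157, 157, 181, 217, 196, 155, 138, 156, 163, 162, 159, 163, 161, 162]
A 0.06 [297.7123 124.154 ] [163, 158, 161, 159, 163, 162, 165, 186, 222, 216, 174, 130, 123, 156, 160, 161, 161, 160, 160]
A 0.1 [286.9514 122.2269] [162, 162, 161, 162, 160, 160, 165, 193, 231, 217, 174, 129, 121, 156, 161, 164, 161, 162, 162]
B -0.1 [298.5193 143.3225] [132, 134, 132, 132, 139, 153, 174, 195, 201, 191, 169, 147, 137, 133, 134, 132, 132, 133, 134]
B -0.06 [292.1507 147.3099] [153, 153, 153, 154, 156, 162, 179, 197, 205, 197, 178, 159, 150, 154, 155, 153, 151, 149, 146]
B -0.03 [287.166  150.4308] [154, 154, 153, 153, 154, 163, 179, 198, 205, 198, 182, 162, 151, 150, 151, 152, 153, 152, 151]
B 0.03 [276.6162 157.0361] [157, 158, 158, 158, 163, 181, 199, 206, 201, 186, 164, 150, 151, 151, 153, 155, 152, 152, 153]
B 0.06 [271.028  160.5349] [182, 180, 181, 179, 184, 192, 202, 206, 199, 183, 170, 173, 179, 178, 165, 149, 134, 128, 124]
B 0.1 [263.2236 165.4213] [158, 156, 156, 157, 159, 167, 184, 200, 205, 198, 179, 156, 144, 161, 191, 209, 208, 203, 199]
```

Request:
{"method": "carry_out", "body": {"targets": [[0,0,2,1,0],[0,0,3.5,1.2,0],[0,0,3.5,1.2,0],[0,0,3.5,1.2,0],[0,0,3.5,1.2,0],[0,0,2.5,1,0],[0,0,0.7,0.25,0],[0,0,0,0,0],[0,0,0,0,0],[0,0,0,0,0]]}}

```text
time: 33.2
tool_pos: [0.6766, 0.0416, 0.3585]
ee_rot: [1.858, 1.569, 0.179]
wrist_force: [0.4, -0.2, -0.3]
width: 0.0939
```

Run:
```python
from h import *
from bench import robot
o=robot.get_obs();plan(o,[.678,.041,.2885],-.108);print(o["joint_positions"])
```

```text
t 33.2 tcp [0.6766 0.0416 0.3585] jaw deg -6.231269502292883 x-axis [ 0.0017  0.0003 -1.    ] F [ 0.3788 -0.2285 -0.2769] w 0.09394631894569115 q6 0.08654954952017321
  turn deg -0.04332531487999215 then shift cm [6.9969 0.1324 0.0463]
[-0.0224  0.4299  0.6468  0.0004  2.0632  0.0865]
```

Request:
{"method": "carry_out", "body": {"targets": [[0,2,0.15,0,0],[0,2,0,0,0],[0,1.5,0,0,0],[0,1,0,0,0],[0,0.5,0,0,0],[0,0,0,0,0],[0.5,0,0,0,0],[0.7,0,0,0,0],[0.85,0,0,0,0],[1,0,0,0,0],[1,0,0,0,0],[1,0,0,0,0],[1,0,0,0,0]]}}

```text
time: 34.5
tool_pos: [0.6791, 0.0404, 0.2869]
ee_rot: [-2.519, 1.571, 2.084]
wrist_force: [-0.6, -0.3, -0.9]
width: 0.0412
```

Run:
```python
from h import *
from bench import robot
o=robot.get_obs();plan(o,[.678,.041,.2885],-.108)
r=.135;th=1.947
for t in [1.947,1.8,1.6,1.4,1.2,1.0,.8,.6,.4,.2,0]:
    a=np.array([-r*np.cos(t),r*np.sin(t)]); b=np.array([-r*np.cos(th),r*np.sin(th)]);print(t,"dy,dx from start cm",(a-b)[0]*100,-(a-b)[1]*100)
```

```text
t 34.5 tcp [0.6791 0.0404 0.2869] jaw deg -6.319409101589223 x-axis [-0.0001  0.0001 -1.    ] F [-0.6087 -0.3189 -0.8512] w 0.04123954804817404 q6 0.08644971154146873
  turn deg -0.13146491417632822 then shift cm [-0.1569 -0.1152 -0.0449]
1.947 dy,dx from start cm 0.0 -0.0
1.8 dy,dx from start cm -1.8925676443936807 -0.5910509973825084
1.6 dy,dx from start cm -4.5656023716829575 -0.9383516215871912
1.4 dy,dx from start cm -7.254352351903612 -0.7476793353710848
1.2 dy,dx from start cm -9.851625608185453 -0.026635641084427064
1.0 dy,dx from start cm -12.253877051970244 1.196033724566524
0.8 dy,dx from start cm -14.36533649893709 2.8715847923295694
0.6 dy,dx from start cm -16.101826724031014 4.93321862864015
0.4 dy,dx from start cm -17.394119341789306 7.298744398306345
0.2 dy,dx from start cm -18.19069472360712 9.873856053739802
0 dy,dx from start cm -18.45979592275036 12.555892019473127
```

Request:
{"method": "carry_out", "body": {"targets": [[1,0,0,0,0],[1,0,0,0,0],[1,0,0,0,0],[1,0,0,0,0]]}}

```text
time: 34.9
tool_pos: [0.6803, 0.0403, 0.2874]
ee_rot: [1.651, 1.567, -0.03]
wrist_force: [4.1, 0.1, 0.6]
width: 0.0129
```

Request:
{"method": "carry_out", "body": {"targets": [[1,-0.3,-0.9,0,0],[1,-0.3,-1,0,0],[1,-0.2,-1.3,0,0],[1,-0.15,-1.37,0,0],[1,0.05,-1.35,0,0],[1,0.14,-1.34,0,0],[1,0,0,0,0],[1,0,0,0,0]]}}

```text
time: 35.7
tool_pos: [0.6062, 0.0489, 0.2972]
ee_rot: [2.1, 1.569, 0.419]
wrist_force: [-2.7, 0.6, 8.0]
width: 0.0129
```

Run:
```python
from h import *
from bench import robot
o=robot.get_obs();plan(o,[.678,.041,.2885],-.108);print(o["wrist_torque"])
```

```text
t 35.7 tcp [0.6062 0.0489 0.2972] jaw deg -6.286342589583379 x-axis [ 0.0017  0.0007 -1.    ] F [-2.6984  0.5701  8.0387] w 0.012882023134878304 q6 0.09673418706008886
  turn deg -0.09839840217048611 then shift cm [0.8769 7.2192 0.008 ]
[ 0.1196  0.3199 -0.0709]
```

Request:
{"method": "carry_out", "body": {"targets": [[1,0.28,-1.33,0,0],[1,0.44,-1.27,0,0],[1,0.56,-1.22,0,0],[1,0.66,-1.18,0,0],[1,0.78,-1.1,0,0],[1,0.9,-1.0,0,0],[1,0,0,0,0],[1,0,0,0,0]]}}

```text
time: 36.5
tool_pos: [0.5354, 0.0569, 0.2575]
ee_rot: [-1.817, 1.567, 2.786]
wrist_force: [-1.9, 2.5, -1.5]
width: 0.0128
```

Run:
```python
from h import *
from bench import robot
o=robot.get_obs();plan(o,[.678,.041,.2885],-.108);print(o["wrist_torque"])
```

```text
t 36.5 tcp [0.5354 0.0569 0.2575] jaw deg -6.276153761139216 x-axis [-0.004   0.0015 -1.    ] F [-1.8756  2.5022 -1.5342] w 0.012794838335346125 q6 0.10952073139317683
  turn deg -0.08820957372632722 then shift cm [-3.1604 14.3332  0.0438]
[0.4129 0.1434 0.0319]
```

Request:
{"method": "carry_out", "body": {"targets": [[1,0.98,-0.93,0,0],[1,1.08,-0.81,0,0],[1,1.15,-0.7,0,0],[1,1.22,-0.59,0,0],[1,1.27,-0.45,0,0],[1,1.31,-0.35,0,0],[1,1.0,-0.15,0,0],[1,0,0,0,0],[1,0,0,0,0]]}}

```text
time: 37.4
tool_pos: [0.4976, 0.0611, 0.1771]
ee_rot: [-3.009, 1.57, 1.594]
wrist_force: [4.1, 3.2, -3.5]
width: 0.0135
```

Run:
```python
from h import *
from bench import robot
o=robot.get_obs();plan(o,[.678,.041,.2885],-.108);print(o["wrist_torque"])
```

```text
t 37.4 tcp [0.4976 0.0611 0.1771] jaw deg -6.301821955421524 x-axis [-0.      0.0013 -1.    ] F [ 4.0766  3.1704 -3.5253] w 0.013472566706684046 q6 0.11824526964606841
  turn deg -0.11387776800863326 then shift cm [-11.1408  18.1526   0.0415]
[ 0.4565 -0.9001  0.0368]
```

Request:
{"method": "carry_out", "body": {"targets": [[1,0.7,-0.1,0,0],[1,0.5,-0.05,0,0],[1,0.3,0,0,0],[1,0.3,0,0,0],[1,0,0,0,0],[1,0,0,0,0]]}}

```text
time: 38.0
tool_pos: [0.4964, 0.0612, 0.1603]
ee_rot: [2.062, 1.568, 0.381]
wrist_force: [4.1, 4.2, 0.7]
width: 0.013
```

Run:
```python
from h import *
from bench import robot
o=robot.get_obs();plan(o,[.678,.041,.2885],-.108);print(o["wrist_torque"])
```

```text
t 38.0 tcp [0.4964 0.0612 0.1603] jaw deg -6.308540461170373 x-axis [ 0.0025  0.001  -1.    ] F [4.1102 4.2123 0.7143] w 0.012983246060671333 q6 0.11871747352053616
  turn deg -0.12059627375748683 then shift cm [-12.7775  18.3021   0.0357]
[ 0.5378 -1.0861 -0.0403]
```

Request:
{"method": "carry_out", "body": {"targets": [[1,0.2,0,0,0],[1,0.2,0,0,0],[1,0,0,0,0],[1,0,0,0,0]]}}

```text
time: 38.4
tool_pos: [0.4964, 0.0612, 0.1578]
ee_rot: [1.958, 1.567, 0.277]
wrist_force: [3.4, 3.1, 5.9]
width: 0.0134
```

Request:
{"method": "carry_out", "body": {"targets": [[0.8,0,0,0,0],[0.7,0,0,0,0],[0.7,0,0,0,0],[0.7,0,0,0,0],[0.7,-1,0,0,0],[0.7,-2,0,0,0],[0.7,-2,0,0,0],[1,0,0,0,0],[1,0,0,0,0],[1,0,0,0,0],[1,0.6,0,0,0],[1,0.6,0,0,0],[1,0.3,0,0,0],[1,0,0,0,0],[1,0,0,0,0]]}}

```text
time: 39.9
tool_pos: [0.4952, 0.0608, 0.191]
ee_rot: [-1.672, 1.57, 2.93]
wrist_force: [-0.6, -0.0, -0.1]
width: 0.0006
```

Run:
```python
from h import *
from bench import robot
o=robot.get_obs();plan(o,[.495,.061,.187],-.108)
```

```text
t 39.9 tcp [0.4952 0.0608 0.191 ] jaw deg -6.314766409786315 x-axis [-0.0005  0.0001 -1.    ] F [-0.55   -0.0002 -0.0992] w 0.0006225524411930364 q6 0.118641895322088
  turn deg -0.12682222237342514 then shift cm [ 0.3983 -0.0202 -0.0166]
```

Request:
{"method": "carry_out", "body": {"targets": [[1,0.2,0,0,0],[1,0.2,0,0,0],[1,0.2,0,0,0],[1,0.2,0,0,0],[1,0,0,0,0],[1,0,0,0,0]]}}

```text
time: 40.5
tool_pos: [0.4956, 0.0608, 0.187]
ee_rot: [1.693, 1.567, 0.012]
wrist_force: [-3.9, 0.4, 12.1]
width: 0.0005
```

Request:
{"method": "carry_out", "body": {"targets": [[1,0.3,0,0,0],[1,0.3,0,0,0],[1,0.2,0,0,0],[1,0,0,0,0],[1,0,0,0,0]]}}

```text
time: 41.0
tool_pos: [0.4957, 0.0608, 0.1865]
ee_rot: [1.659, 1.562, -0.022]
wrist_force: [-15.4, -0.3, 35.9]
width: 0.0009
```

Request:
{"method": "carry_out", "body": {"targets": [[1,-1,0,0,0],[1,-2,0,0,0],[1,-3,0,0,0],[1,-4,0,0,0],[1,-4,-2,0,0],[1,0,-4,0,0],[1,0,-4,0,0],[1,0,-4,0,0],[1,0,0,0,0],[1,0,0,0,0],[1,0,0,0,0]]}}

```text
time: 42.1
tool_pos: [0.3569, 0.0761, 0.3149]
ee_rot: [-1.353, 1.571, -3.034]
wrist_force: [-0.1, -0.9, 0.8]
width: 0.0005
```

Run:
```python
from h import *
from bench import robot
o=robot.get_obs();plan(o,[.495,.061,.3],-.108)
A=shot(robot,"scene","A9");B=shot(robot,"side","B9");s=shot(robot,"wrist","w12")
A0=np.load("A4.npz");B0=np.load("B4.npz")
# bar row scan near predicted closed handle, and stopper flange position in both views (white blobs)
ya=np.array([.108,.994,0]);ctr=np.array([.494,.061,.18])
for n,S in (("A",A),("B",B),("w",s)):
    g=cv2.cvtColor(S["image"],cv2.COLOR_RGB2GRAY).astype(int)
    for t in (-.03,0.,.03):
        p=proj(S,ctr+t*ya);c,r=np.round(p).astype(int);print(n,t,p,[int(x) for x in g[max(r-8,0):r+9,c]] if 0<=c<640 and 8<r<390 else None)
# bystander shift vs start, by template matching
for n,S,b in (("A",A,(232,172,26,32)),("B",B,(212,258,36,40)),("A",A,(322,168,22,40)),("B",B,(236,178,24,30))):
    x,y,w,h=b; I0=np.load("scene0.npz" if n=="A" else "side0.npz")["image"];T=I0[y:y+h,x:x+w];R=S["image"][y-12:y+h+12,x-12:x+w+12]
    m=cv2.minMaxLoc(cv2.matchTemplate(R,T,cv2.TM_CCOEFF_NORMED));print(n,b,"score",round(m[1],3),"shift px",m[3][0]-12,m[3][1]-12)
```

```text
t 42.1 tcp [0.3569 0.0761 0.3149] jaw deg -6.330439588250953 x-axis [-0.0002 -0.     -1.    ] F [-0.0856 -0.9076  0.7847] w 0.000509142601296743 q6 0.1648120747915802
  turn deg -0.14249540083806436 then shift cm [ 1.4871 13.8893  0.012 ]
A -0.03 [287.724  189.7578] [150, 119, 76, 50, 63, 128, 202, 229, 209, 170, 126, 82, 60, 54, 56, 56, 60]
A 0.0 [278.8983 187.3933] [153, 131, 120, 132, 119, 79, 110, 156, 155, 140, 126, 135, 144, 122, 91, 88, 94]
A 0.03 [270.2756 185.0832] [199, 134, 78, 57, 72, 121, 163, 163, 147, 132, 126, 146, 179, 184, 187, 198, 198]
B -0.03 [340.0815 199.7688] [65, 72, 88, 122, 164, 192, 206, 207, 197, 174, 143, 113, 92, 82, 72, 68, 65]
B 0.0 [335.8704 203.9923] [108, 135, 154, 170, 177, 174, 167, 162, 155, 150, 146, 144, 147, 149, 152, 148, 150]
B 0.03 [331.494  208.3815] [182, 179, 178, 183, 192, 197, 191, 175, 163, 158, 153, 157, 160, 161, 159, 156, 155]
w -0.03 [436.0355 214.1303] [198, 203, 208, 210, 212, 215, 217, 218, 219, 221, 222, 223, 223, 224, 225, 226, 227]
w 0.0 [439.0346 189.8936] [138, 140, 143, 145, 144, 147, 150, 150, 152, 154, 152, 156, 156, 157, 157, 157, 158]
w 0.03 [442.1986 164.3239] [136, 136, 137, 140, 140, 144, 145, 146, 147, 149, 151, 152, 154, 154, 155, 154, 155]
A (232, 172, 26, 32) score 0.889 shift px 0 0
B (212, 258, 36, 40) score 0.999 shift px 0 0
A (322, 168, 22, 40) score 0.952 shift px 0 0
B (236, 178, 24, 30) score 0.996 shift px 0 0
```

```bash
python3 -c "
from bench import robot
print(robot.close_job())"
```

```text
the job is handed in; nothing more can be done
None
```

I stood the narrow flask in the right well, put the large stopper in the wide flask and the small one in the narrow flask, then closed the frame and backed the arm off. I handed the job in at about 42 s of the 72 s allowed.

My last checks:
- **Stoppers:** pressing on each knob stopped at the same reading, 0.1704 m, with about 10 N on the wide flask and 18 N on the narrow one. I take both as fully home. The nominal height was 0.169 m; I put the 1.4 mm difference down to the arm's height reading and did not confirm that.
- **Frame:** pressing on the handle with 36 N moved it no further. Its top was at 0.187 m, the fully closed height, and both fixed cameras show the bar at the closed position.
- **Beaker and bottle:** both match their starting positions, with no pixel shift in either camera.
- **Not checked:** I had used all 12 picture views by then, so I did not look at a picture after closing the frame. Whether the stoppers are still seated and the flasks still upright after that rests on the earlier presses and on the frame having closed fully.

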